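# Tap down the proud jar lids, tallest jar first

## Robot

A 7-joint arm with a two-finger parallel gripper is mounted at the origin on the work surface. World frame = base frame: x ahead of the robot, y to its left, z up, the work surface at z = 0. Lengths are in m, angles in rad, forces in N, time in s.
With the tool pointing down it reaches from about 0.4 to 0.875 m from the base axis. Payload 19.3 kg.
Tool frame: the origin (TCP) lies between the finger pads; the fingertips stand bot.tcp_to_tips ahead of it and the grasp point (between the pads) is the TCP (bot.tcp_to_tips is the distance from the TCP to the fingertips, in m); z points along the fingers, y is the line along which they close (so a half turn about z gives the same grasp; the last joint's range is limited). The gripper opens to 85 mm and grips with 20 to 120 N. Pads are 22 mm wide; open, the fingers measure 114 mm over their backs; the gripper's body (76 mm by 85 mm) begins 54 mm behind the grasp point. The pads swing forward as they close: fully open they stand 13 mm farther back than shut.
Start: joints at [-1.179, 0.521, -0.036, 1.599, 0.021, 1.021, -0.113], TCP at [0.278, 0.56, 0.25] pointing down, gripper open.
Joint ranges: [-2.91, 2.91], [-0.3, 2.13], [-1.5, 1.42], [0.17, 2.43], [-1.26, 4.41], [0.16, 1.93], [-2.52, 2.52]. Speed limits (rad/s): [1.89, 1.89, 2.39, 2.39, 3.01, 3.01, 3.01].

## Interface

Orientations are given as [roll, pitch, yaw] about the fixed x, y, z axes, in that order (R = Rz(yaw) Ry(pitch) Rx(roll)).
In Python, from workcell import telemetry, grab_frame, bot gives the robot as it stands. The module is installed in compiled form; this text tells all that it offers.
- The arm moves only by the shell command python3 -m crank 'ROWS' [FORCE]. ROWS is text: rows parted by semicolons, each of 7 numbers parted by spaces: the finger opening in m, from 0 to 0.0854, then the shift along the tool's x, y, z in m, then the turn, a rotation vector about the tool's x, y, z in degrees. A call has exactly 8 rows; each row shifts and turns the commanded pose from where the row before left it, along the tool's axes as they then stand; what a row does not reach is not made up. A row lasts 1/12 s, in which the tool goes at most 41.7 mm and 7.16 degrees, less where a joint would pass 70% of its speed; a pose out of reach is approached as far as the arm can. A call with a gripper value outside its range is refused whole. The fingers move at their own pace and stop on an object; FORCE is the grip in N (left out, the last holds). Time passes only in rows, so rows that do not move let the fingers close, or fill a call up. It gives the time, the measured TCP pose, the force, the opening and the grip force at its end, in the units of the state.
- telemetry.observe(): the state, without advancing time (a new reading comes with each control period).
- grab_frame(name): name is "scene" or "side" or "wrist"; returns a dict with "pixels" (420x560x3 uint8, red, green, blue), "depth" (420x560 float32, m along the optical axis (not along the pixel's ray), 0 where there is no reading), "vertical_fov" (degrees; the focal length in pixels is half the picture's height over the tangent of half this angle, whatever the lens; pixels are square), "cx", "cy" (the principal point, pixels), "R" (3x3) and "t" (3): a world point X has camera coordinates R X + t; the wrist camera has in their place "hand_eye" (4x4, takes a point from camera to tool coordinates, whose origin is the TCP and whose axes are the flange's). Camera axes: x right, y down, z forward; pixel columns grow to the right and rows downward; lengths in m; the calibration is good to about 2 mm. A picture is of the moment at which its call begins: read the wrist's pose just before it.
- bot.job_done(): hands the job in; it is judged then, once.
The state is a dict: "clock": time; "qpos": joint angles; "qd": joint speeds; "joint_efforts": joint torques, N m; "position": TCP position; "tool_rot": TCP orientation; "force": force on the tool from outside, world axes, zero at the start; "moment": the same for the moment, N m; "grip_width": finger opening in m; "finger_force": force on a finger pad.
Only numpy, scipy, OpenCV 4.12 (cv2) and the standard library are available. Lean on these libraries where they do the work, as an engineer would, in place of code of your own. Each camera call takes 0.05 s, during which the arm holds its last target. There are 200 camera calls.

## Task

The lids of the reagent jars have been left standing proud. Gently tap the blue lids of the three round jars fully home, one after another: the tallest jar first, then the middle one, then the lowest. Only press them - lift and shove nothing - and do not touch the square jar, whose lid stays up to air.

Things in the scene. Friction and masses are not known exactly. Their poses are not given: they have to be found in the camera images.
- jar_tall: The tallest of the three round jars: amber glass, 60 mm in diameter, 110 mm high to its rim without the lid, with a 44 mm wide neck; loose, 0.2 to 0.6 kg. Origin at the centre of its underside, z up.
- lid_tall_top (a point): Centre of the flat top of that jar's blue plastic push-in lid (disc 46 mm across, 6 mm thick, on a 6 mm high springy rubber collar over a white flanged plug that enters the neck; the collar gives about 1 mm for each 3 N pressed, at most 5.5 mm, and springs back). When fully home and no longer pressed this point is 124 mm above the jar's underside; standing proud it is up to 136 mm.
- lid_tall (a joint): How far that lid's plug has been pushed in, in m: 0 = flange 12 mm above the jar's rim, 0.012 = fully home, flange on the rim. It starts between 0 and 0.004. It slides straight down under about 3 to 4 N, stays where it is left, and when home only its collar gives further.
- jar_middle: The round jar of middle height: amber glass, 60 mm in diameter, 85 mm high to its rim without the lid, with a 44 mm wide neck; loose, 0.2 to 0.6 kg. Origin at the centre of its underside, z up.
- lid_middle_top (a point): Centre of the flat top of that jar's blue plastic push-in lid (disc 46 mm across, 6 mm thick, on a 6 mm high springy rubber collar over a white flanged plug that enters the neck; the collar gives about 1 mm for each 3 N pressed, at most 5.5 mm, and springs back). When fully home and no longer pressed this point is 99 mm above the jar's underside; standing proud it is up to 111 mm.
- lid_middle (a joint): How far that lid's plug has been pushed in, in m: 0 = flange 12 mm above the jar's rim, 0.012 = fully home, flange on the rim. It starts between 0 and 0.004. It slides straight down under about 3 to 4 N, stays where it is left, and when home only its collar gives further.
- jar_short: The lowest of the three round jars: amber glass, 60 mm in diameter, 60 mm high to its rim without the lid, with a 44 mm wide neck; loose, 0.2 to 0.6 kg. Origin at the centre of its underside, z up.
- lid_short_top (a point): Centre of the flat top of that jar's blue plastic push-in lid (disc 46 mm across, 6 mm thick, on a 6 mm high springy rubber collar over a white flanged plug that enters the neck; the collar gives about 1 mm for each 3 N pressed, at most 5.5 mm, and springs back). When fully home and no longer pressed this point is 74 mm above the jar's underside; standing proud it is up to 86 mm.
- lid_short (a joint): How far that lid's plug has been pushed in, in m: 0 = flange 12 mm above the jar's rim, 0.012 = fully home, flange on the rim. It starts between 0 and 0.004. It slides straight down under about 3 to 4 N, stays where it is left, and when home only its collar gives further.
- jar_square: The only square jar (to be left alone): amber glass, 60 mm square, 85 mm high to its rim without the lid, with a 44 mm wide neck; loose, 0.2 to 0.6 kg. Origin at the centre of its underside, z up.
- lid_square_top (a point): Centre of the flat top of that jar's blue plastic push-in lid (disc 46 mm across, 6 mm thick, on a 6 mm high springy rubber collar over a white flanged plug that enters the neck; the collar gives about 1 mm for each 3 N pressed, at most 5.5 mm, and springs back). When fully home and no longer pressed this point is 99 mm above the jar's underside; standing proud it is up to 111 mm.
- lid_square (a joint): How far that lid's plug has been pushed in, in m: 0 = flange 12 mm above the jar's rim, 0.012 = fully home, flange on the rim. It starts between 0 and 0.002 and stays proud.
- tube_rack: Yellow plastic rack, 75 x 190 mm, 60 mm high, with capped tubes up to 104 mm high. Bystander, loose. Origin at the centre of its underside.
- petri_dish: Shallow round covered dish with a white top, 90 mm across, 14 mm high. Bystander, loose. Origin at the centre of its underside.
- loose_cap: Blue screw cap lying on the bench, 34 mm across, 14 mm high. Bystander, loose. Origin at the centre of its underside.
- beaker: Glass beaker, 70 mm across, 90 mm high. Bystander, loose. Origin at the centre of its underside.
- wash_bottle: Yellow wash bottle, 64 mm across, with a bent spout up to 207 mm high reaching 75 mm towards its -x. Bystander, loose. Origin at the centre of its underside.
- pipette: White hand pipette lying along its x axis, about 290 mm long, 26 mm high. Bystander, loose. Origin at the middle of its length, on its underside.
- timer: White bench timer, 70 x 55 mm, 22 mm high. Bystander, loose. Origin at the centre of its underside.

How it is judged:
On the way, in this order (a step that is already met when the one before it is completed fails the run):
1. the lid of the tallest round jar is pressed home (value of joint lid_tall above 0.0105 m and not (value of joint lid_middle above 0.0105 m) and not (value of joint lid_short above 0.0105 m)), for 0.1 s.
2. the lid of the middle round jar is pressed home (value of joint lid_middle above 0.0105 m and not (value of joint lid_short above 0.0105 m)), for 0.1 s.
3. the lid of the lowest round jar is pressed home (value of joint lid_short above 0.0105 m), for 0.1 s.
At the end, for the whole second after the job is handed in: The lids of the three round jars are home to within 1.5 mm (joint above 0.0105); the square jar's lid is still proud (joint below 0.004); all four jars stand upright (within 0.1 rad), at rest, within 25 mm of where they began (value of joint each of lid_tall, lid_middle, lid_short above 0.0105 m and value of joint lid_square below 0.004 m and distance of each of jar_tall, jar_middle, jar_short, jar_square from where it was at the start of the episode below 0.025 m and angle between each of jar_tall, jar_middle, jar_short, jar_square's own z axis and vertical below 0.1 rad and linear speed of each of jar_tall, jar_middle, jar_short, jar_square below 0.02 m/s); the robot touches nothing.
It fails at once if a round jar's lid is pressed harder than 25 N (contact force between any of the fingers, the arm and lid_tall above 25 N or contact force between any of the fingers, the arm and lid_middle above 25 N or contact force between any of the fingers, the arm and lid_short above 25 N).
It fails at once if the square jar or its lid is touched (more than 1 N) (contact force between any of the fingers, the arm and jar_square above 1 N).
It fails at once if a jar is lifted (more than 8 mm) (height (world z) of any of jar_tall, jar_middle, jar_short, jar_square above 0.008 m).
It fails at once if a jar is shoved more than 25 mm or tipped more than 0.25 rad (distance of any of jar_tall, jar_middle, jar_short, jar_square from where it was at the start of the episode above 0.025 m or angle between any of jar_tall, jar_middle, jar_short, jar_square's own z axis and vertical above 0.25 rad).
It fails at once if a bystander is moved more than 20 mm (distance of any of tube_rack, petri_dish, loose_cap, beaker, wash_bottle, pipette, timer from where it was at the start of the episode above 0.02 m).
It also fails if it takes over 54 s, if anything falls off the work surface, if the arm or the gripper's body presses on something with over 40 N, if the wrist force passes 120 N, or if a joint passes its speed limit or range.

## Working session

There is one attempt and no reset: what is moved stays moved. The work goes in short steps, Python scripts to look and compute and a shell command to move; the robot and the scene stay as the last step left them, time stands still between calls to the robot, and variables do not carry over. Pictures are saved under pics/ and viewed, at most 10 in all, crops included, and the job is handed in when it is done.

```bash
mkdir -p pics; cat > h.py <<'E'
import numpy as np, cv2
from workcell import telemetry, grab_frame, bot
from scipy.spatial.transform import Rotation as Ro
def cloud(f,T=None):
    d=f["depth"];h,w=d.shape;F=h/2/np.tan(np.radians(f["vertical_fov"])/2)
    v,u=np.mgrid[:h,:w];P=np.stack([(u-f["cx"])/F*d,(v-f["cy"])/F*d,d],-1)
    if T is None: return (P-f["t"])@f["R"]   # R^T (P-t)
    return P@T[:3,:3].T+T[:3,3]
def save(f,n): cv2.imwrite("pics/"+n,cv2.cvtColor(f["pixels"],cv2.COLOR_RGB2BGR))
def wrist():
    s=telemetry.observe();f=grab_frame("wrist")
    T=np.eye(4);T[:3,:3]=Ro.from_euler('xyz',s["tool_rot"]).as_matrix();T[:3,3]=s["position"]
    return f,T@np.array(f["hand_eye"])
def blobs(f,T=None,amin=60):
    P=cloud(f,T);hsv=cv2.cvtColor(f["pixels"],cv2.COLOR_RGB2HSV)
    m=cv2.inRange(hsv,(95,90,50),(130,255,255))
    n,l,st,c=cv2.connectedComponentsWithStats(m)
    for i in range(1,n):
        if st[i,4]<amin: continue
        q=P[(l==i)&(f["depth"]>0)]
        if len(q)<20: continue
        zt=np.percentile(q[:,2],90);t=q[abs(q[:,2]-zt)<.004]
        lo,hi=np.percentile(t,[1,99],axis=0)
        print("px",c[i].round(),"n",st[i,4],"ztop",round(zt,4),"mid",((lo+hi)/2).round(4),"size",(hi-lo).round(3))
E
python3 - <<'E'
from h import *
s=telemetry.observe();print({k:np.round(v,3) for k,v in s.items()},bot.tcp_to_tips)
for n in("scene","side"):
    f=grab_frame(n);save(f,n+"0.png");print(n,(-f["R"].T@f["t"]).round(2));blobs(f)
f,T=wrist();save(f,"wrist0.png");print("wrist");blobs(f,T)
E
```

```text
{'clock': np.float64(0.0), 'qpos': array([-1.179,  0.522, -0.036,  1.6  ,  0.021,  1.021, -0.113]), 'qd': array([ 0.001, -0.001,  0.   ,  0.   ,  0.001, -0.   , -0.   ]), 'joint_efforts': array([ 1.0000e-03, -9.2710e+01,  1.9800e+00, -3.6994e+01,  1.8000e-02,
        8.0000e-03, -0.0000e+00]), 'position': array([0.278, 0.559, 0.25 ]), 'tool_rot': array([-3.14,  0.  ,  2.68]), 'force': array([0.689, 0.326, 0.127]), 'moment': array([-0.016, -0.005, -0.021]), 'finger_force': np.float64(0.0), 'grip_width': np.float64(0.085)} 0.019
scene [1.05 0.74 0.79]
px [ 36. 311.] n 17972 ztop 0.2209 mid [1.2083 0.1074 0.2209] size [0.001 0.371 0.008]
px [286. 163.] n 105 ztop 0.1371 mid [ 0.4728 -0.1971  0.1359] size [0.04  0.041 0.005]
px [251. 202.] n 132 ztop 0.1123 mid [ 0.6411 -0.1122  0.111 ] size [0.04  0.041 0.005]
px [340. 208.] n 152 ztop 0.0879 mid [0.4304 0.0147 0.0869] size [0.042 0.043 0.006]
px [375. 241.] n 213 ztop 0.1115 mid [0.4646 0.1911 0.1101] size [0.042 0.043 0.005]
px [165. 250.] n 61 ztop 0.1058 mid [ 0.8999 -0.0677  0.1048] size [0.017 0.022 0.005]
px [191. 261.] n 69 ztop
[... 1089 characters left out ...]
 0.005]
px [304. 163.] n 120 ztop 0.1059 mid [0.7716 0.1391 0.1045] size [0.048 0.06  0.005]
px [199. 179.] n 120 ztop 0.112 mid [0.4619 0.1864 0.1107] size [0.039 0.043 0.005]
px [317. 215.] n 161 ztop 0.1121 mid [ 0.6373 -0.1173  0.1107] size [0.04  0.039 0.004]
px [214. 221.] n 189 ztop 0.0882 mid [0.43   0.0115 0.0866] size [0.042 0.041 0.005]
px [273. 249.] n 277 ztop 0.137 mid [ 0.4694 -0.2021  0.1357] size [0.042 0.042 0.005]
px [208. 269.] n 155 ztop 0.0163 mid [ 0.3827 -0.0572  0.0151] size [0.029 0.031 0.005]
wrist
px [522. 276.] n 1786 ztop 0.013 mid [0.5241 0.7539 0.0116] size [0.088 0.047 0.004]
px [451. 286.] n 518 ztop 0.0127 mid [0.4912 0.684  0.0112] size [0.022 0.049 0.004]
```

View pics/scene0.png

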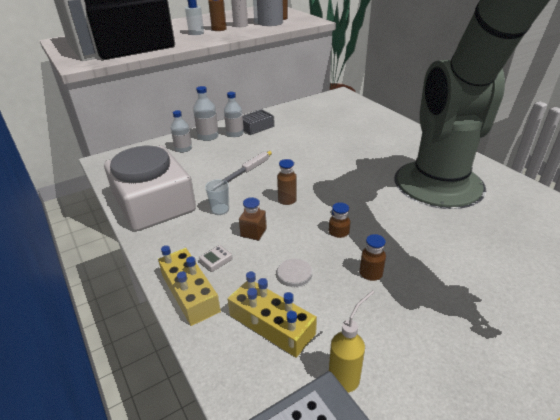

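View pics/side0.png

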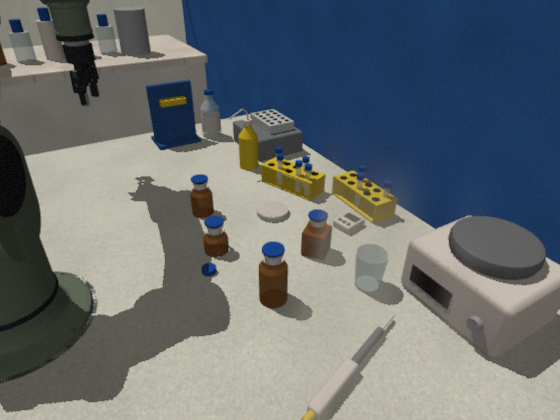

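The pictures show the tall jar at scene px (286,185), middle (374,260), short (340,222). The square jar is at (251,222), so the 0.111 m lid at (0.64,-0.115) belongs to it. Moving with fingers shut.

```bash
cat >> h.py <<'E'
def togo(x,y):
    s=telemetry.observe();R=Ro.from_euler('xyz',s["tool_rot"]).as_matrix();p=np.array(s["position"])
    print("t",round(float(s["clock"]),2),"pos",p.round(4),"rot",np.round(s["tool_rot"],3),"F",np.round(s["force"],2),"go",(R.T@(np.array([x,y,p[2]])-p)).round(4),"w",round(float(s["grip_width"]),4),"q7",np.round(s["qpos"],2),bot.tcp_to_tips)
E
python3 -m crank '0 0 0 -0.02 0 0 0;0 -0.014 -0.011 -0.02 0 0 0;0 -0.028 -0.022 0 0 0 0;0 -0.028 -0.022 0 0 0 0;0 -0.028 -0.022 0 0 0 0;0 -0.028 -0.022 0 0 0 0;0 -0.028 -0.022 0 0 0 0;0 -0.028 -0.022 0 0 0 0'
python3 -c "
from h import *
togo(.471,-.199)"
```

```text
clock: 0.82
position: [0.3781, 0.3487, 0.2903]
tool_rot: [-3.142, -0.0, 2.68]
force: [0.2, -0.1, -0.4]
grip_width: 0.0002
finger_force: 0.0
t 0.82 pos [0.3781 0.3487 0.2903] rot [-3.142 -0.     2.68 ] F [ 0.23 -0.08 -0.44] go [-0.3272 -0.4489 -0.    ] w 0.0002 q7 [-0.87  0.3   0.02  1.84 -0.01  1.    0.25] 0.019
```

```bash
python3 -m crank '0 -0.022 -0.03 0 0 0 0;0 -0.022 -0.03 0 0 0 0;0 -0.022 -0.03 0 0 0 0;0 -0.022 -0.03 0 0 0 0;0 -0.022 -0.03 0 0 0 0;0 -0.022 -0.03 0 0 0 0;0 -0.022 -0.03 0 0 0 0;0 -0.022 -0.03 0 0 0 0' >/dev/null
python3 -m crank '0 -0.022 -0.03 0 0 0 0;0 -0.022 -0.03 0 0 0 0;0 -0.022 -0.03 0 0 0 0;0 -0.022 -0.03 0 0 0 0;0 -0.022 -0.03 0 0 0 0;0 -0.02 -0.027 0 0 0 0;0 0 0 0 0 0 0;0 0 0 0 0 0 0'
python3 -c "
from h import *
togo(.471,-.199)
f,T=wrist();save(f,'w1.png');blobs(f,T)"
```

```text
clock: 2.15
position: [0.4655, -0.1608, 0.29]
tool_rot: [-3.141, -0.0, 2.677]
force: [0.4, 0.6, -0.3]
grip_width: 0.0
finger_force: 0.0
t 2.15 pos [ 0.4655 -0.1608  0.29  ] rot [-3.141 -0.     2.677] F [ 0.44  0.63 -0.26] go [-0.022  -0.0317  0.    ] w 0.0 q7 [-0.07  0.28  0.35  1.91 -0.11  0.98  1.43] 0.019
px [438.  64.] n 2103 ztop 0.0867 mid [0.43   0.0123 0.0856] size [0.041 0.042 0.004]
px [336.  62.] n 756 ztop 0.015 mid [ 0.3833 -0.0557  0.0138] size [0.03  0.031 0.004]
px [245. 219.] n 2006 ztop 0.1357 mid [ 0.4695 -0.2005  0.1346] size [0.041 0.042 0.003]
px [402. 307.] n 673 ztop 0.1111 mid [ 0.6345 -0.1093  0.1095] size [0.036 0.03  0.004]
```

View pics/w1.png

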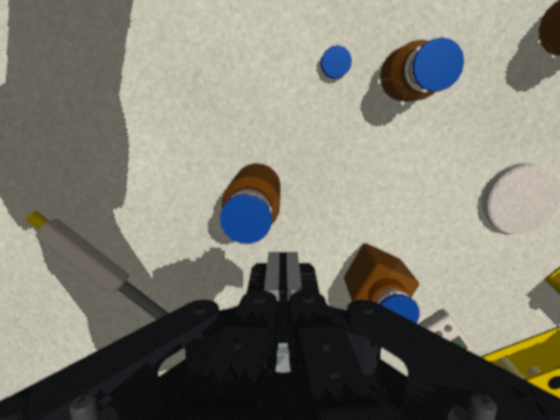

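The wrist view shows the tall lid at px (245,219), and its position agrees with the fixed cameras. The square jar is at (390,290). Next I centre over the tall lid and come down to just above it.

```bash
python3 -m crank '0 -0.0108 -0.0167 0 0 0 0;0 -0.0107 -0.0166 0.01 0 0 0;0 0 0 0.025 0 0 0;0 0 0 0.03 0 0 0;0 0 0 0.03 0 0 0;0 0 0 0.018 0 0 0;0 0 0 0.005 0 0 0;0 0 0 0 0 0 0'
python3 -c "
from h import *
togo(.4698,-.2002)
f,T=wrist();P=cloud(f,T);save(f,'w2.png');blobs(f,T)
q=P[150:420,270:298].reshape(-1,3);q=q[np.hypot(q[:,0]-.47,q[:,1]+.2)<.02];h=np.histogram(q[:,2],np.arange(.12,.2,.005));print(h)"
```

```text
clock: 2.87
position: [0.4699, -0.1975, 0.1716]
tool_rot: [-3.141, -0.002, 2.681]
force: [0.3, 0.4, 1.0]
grip_width: 0.0003
finger_force: 0.0
t 2.87 pos [ 0.4699 -0.1975  0.1716] rot [-3.141e+00 -2.000e-03  2.681e+00] F [0.29 0.39 1.03] go [-0.0011 -0.0025 -0.    ] w 0.0003 q7 [ 0.05  0.47  0.31  1.99 -0.21  0.72  1.59] 0.019
px [401.  16.] n 1472 ztop 0.0147 mid [ 0.3852 -0.0558  0.0133] size [0.027 0.031 0.004]
px [556.  13.] n 212 ztop 0.0863 mid [ 0.4286 -0.0078  0.0852] size [0.016 0.005 0.004]
px [277. 241.] n 3531 ztop 0.1355 mid [ 0.4656 -0.2003  0.1344] size [0.035 0.042 0.004]
px [516. 370.] n 414 ztop 0.1109 mid [ 0.6282 -0.102   0.1091] size [0.024 0.017 0.004]
(array([ 15,   0, 575, 330,   0,   0,   0,  96, 141, 146, 161, 169, 177,
       484, 372, 346]), array([0.12 , 0.125, 0.13 , 0.135, 0.14 , 0.145, 0.15 , 0.155, 0.16 ,
       0.165, 0.17 , 0.175, 0.18 , 0.185, 0.19 , 0.195, 0.2  ]))
```

View pics/w2.png

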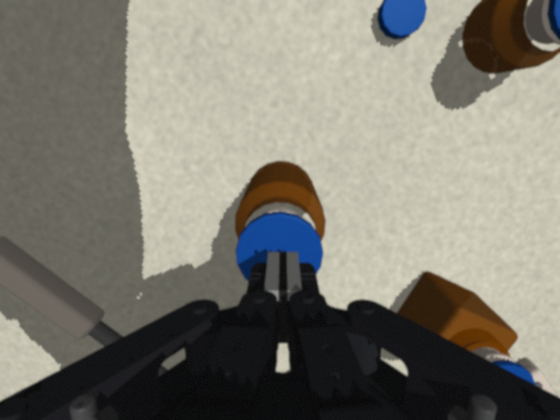

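The fingertips (px 283,255, z about 0.153) sit above the lid and within its disc, and the lid top is at about 0.136. I'll come down slowly and watch the force.

```bash
python3 -m crank '0 -0.001 -0.0025 0.006 0 0 0;0 0 0 0.006 0 0 0;0 0 0 0.002 0 0 0;0 0 0 0.002 0 0 0;0 0 0 0.002 0 0 0;0 0 0 0.002 0 0 0;0 0 0 0 0 0 0;0 0 0 0 0 0 0'
```

```text
clock: 3.58
position: [0.4701, -0.2014, 0.1524]
tool_rot: [3.142, 0.0, 2.68]
force: [0.7, -0.0, 1.4]
grip_width: 0.0002
finger_force: 0.9
```

```bash
python3 -m crank '0 0 0 0.0015 0 0 0;0 0 0 0.0015 0 0 0;0 0 0 0.0015 0 0 0;0 0 0 0.0015 0 0 0;0 0 0 0.0015 0 0 0;0 0 0 0.0015 0 0 0;0 0 0 0 0 0 0;0 0 0 0 0 0 0'
python3 -m crank '0 0 0 0.001 0 0 0;0 0 0 0 0 0 0;0 0 0 0 0 0 0;0 0 0 0 0 0 0;0 0 0 0 0 0 0;0 0 0 0 0 0 0;0 0 0 0 0 0 0;0 0 0 0 0 0 0'
```

```text
clock: 4.25
position: [0.4701, -0.2014, 0.1432]
tool_rot: [-3.142, -0.0, 2.68]
force: [1.2, 0.2, 2.5]
grip_width: 0.0
finger_force: 0.9
clock: 4.92
position: [0.47, -0.2014, 0.1423]
tool_rot: [-3.142, 0.0, 2.68]
force: [0.6, 0.3, 1.6]
grip_width: -0.0001
finger_force: 1.2
```

```bash
python3 -m crank '0 0 0 0.001 0 0 0;0 0 0 0 0 0 0;0 0 0 0.001 0 0 0;0 0 0 0 0 0 0;0 0 0 0 0 0 0;0 0 0 0 0 0 0;0 0 0 0 0 0 0;0 0 0 0 0 0 0'
```

```text
clock: 5.58
position: [0.4702, -0.2014, 0.1405]
tool_rot: [3.141, 0.0, 2.68]
force: [-0.2, 0.4, 7.9]
grip_width: -0.0003
finger_force: 3.8
```

```bash
python3 -m crank '0 0 0 0.001 0 0 0;0 0 0 0 0 0 0;0 0 0 0 0 0 0;0 0 0 0 0 0 0;0 0 0 0 0 0 0;0 0 0 0 0 0 0;0 0 0 0 0 0 0;0 0 0 0 0 0 0'
python3 -m crank '0 0 0 -0.002 0 0 0;0 0 0 -0.005 0 0 0;0 0 0 -0.012 0 0 0;0 0 0 -0.025 0 0 0;0 0 0 -0.03 0 0 0;0 0 0 -0.03 0 0 0;0 0 0 -0.02 0 0 0;0 0 0 0 0 0 0'
python3 -c "
from h import *
togo(.463,.188)
f,T=wrist();blobs(f,T)
blobs(grab_frame('side'))"
```

```text
clock: 6.25
position: [0.4701, -0.2014, 0.1396]
tool_rot: [3.141, 0.0, 2.68]
force: [-0.2, 0.5, 10.4]
grip_width: -0.0003
finger_force: 5.1
clock: 6.92
position: [0.471, -0.2019, 0.267]
tool_rot: [3.14, 0.005, 2.679]
force: [0.3, 0.1, -0.4]
grip_width: -0.0001
finger_force: 0.0
t 6.92 pos [ 0.471  -0.2019  0.267 ] rot [3.14  0.005 2.679] F [ 0.34  0.09 -0.37] go [ 0.181   0.3454 -0.0004] w -0.0001 q7 [ 0.01  0.34  0.36  1.89 -0.15  0.93  1.54] 0.019
px [496.  29.] n 2685 ztop 0.0866 mid [0.4301 0.0121 0.0855] size [0.041 0.042 0.004]
px [374.  33.] n 954 ztop 0.0148 mid [ 0.3833 -0.0557  0.0136] size [0.03  0.031 0.004]
px [284. 195.] n 2323 ztop 0.1247 mid [ 0.4695 -0.2006  0.1237] size [0.042 0.042 0.003]
px [442. 306.] n 1596 ztop 0.1107 mid [ 0.6382 -0.1154  0.1094] size [0.043 0.041 0.004]
px [218.  54.] n 4616 ztop 0.2674 mid [1.2136 1.9957 0.2675] size [0.016 0.852 0.008]
px [442. 105.] n 52271 ztop 0.4559 mid [1.2093 0.2394 0.4559] size [0.01  0.92  0.008]
px [43. 14.] n 129 ztop 0.3961 mid [0.2604 1.4804 0.3963] size [0.037 0.029 0.007]
px [74. 17.] n 117 ztop 0.3771 mid [0.3809 1.4836 0.377 ] size [0.037 0.027 0.007]
px [102.  20.] n 107 ztop 0.3583 mid [0.4989 1.4877 0.3588] size [0.034 0.026 0.006]
px [16. 25.] n 135 ztop 0.3597 mid [0.1434 1.4863 0.359 ] size [0.032 0.036 0.007]
px [172. 115.] n 2494 ztop 0.2047 mid [0.5593 0.7087 0.2047] size [0.153 0.014 0.008]
px [304. 163.] n 120 ztop 0.1059 mid [0.7707 0.1409 0.1046] size [0.047 0.065 0.005]
px [199. 179.] n 119 ztop 0.112 mid [0.4627 0.1857 0.1106] size [0.039 0.038 0.004]
px [317. 215.] n 161 ztop 0.1121 mid [ 0.637  -0.1172  0.1107] size [0.04  0.039 0.004]
px [214. 221.] n 189 ztop 0.0881 mid [0.4307 0.0111 0.0868] size [0.043 0.043 0.005]
px [273. 253.] n 281 ztop 0.1261 mid [ 0.4691 -0.2024  0.1249] size [0.04  0.04  0.005]
px [209. 269.] n 153 ztop 0.016 mid [ 0.382  -0.0567  0.0148] size [0.029 0.03  0.005]
```

The tall lid's top is now at 0.124, so it is home. Now over to the middle jar.

```bash
python3 -m crank '0 0.011 0.022 0 0 0 0;0 0.014 0.027 0 0 0 0;0 0.014 0.027 0 0 0 0;0 0.014 0.027 0 0 0 0;0 0.014 0.027 0 0 0 0;0 0.014 0.027 0 0 0 0;0 0.014 0.027 0 0 0 0;0 0.014 0.027 0 0 0 0' >/dev/null
python3 -m crank '0 0.014 0.027 0 0 0 0;0 0.014 0.027 0 0 0 0;0 0.014 0.027 0 0 0 0;0 0.014 0.027 0 0 0 0;0 0.01 0.015 0 0 0 0;0 0 0 0 0 0 0;0 0 0 0 0 0 0;0 0 0 0 0 0 0'
python3 -c "
from h import *
f,T=wrist();blobs(f,T);save(f,'w3.png');togo(.463,.188)
g=grab_frame('scene');P=cloud(g);h=cv2.cvtColor(g['pixels'],cv2.COLOR_RGB2HSV)
q=P[(P[...,2]>.12)&(P[...,2]<.215)&(np.hypot(P[...,0]-.463,P[...,1]-.188)<.25)&(np.hypot(P[...,0]-.463,P[...,1]-.188)>.02)]
print(len(q),np.percentile(q,[0,10,50,90,100],axis=0).round(3))
"
```

```text
clock: 8.35
position: [0.4619, 0.1747, 0.2625]
tool_rot: [-3.14, -0.001, 2.679]
force: [-0.4, -0.7, -0.6]
grip_width: -0.0002
finger_force: 0.0
px [299. 189.] n 2185 ztop 0.1105 mid [0.4627 0.1887 0.1094] size [0.042 0.042 0.003]
px [ 77. 201.] n 729 ztop 0.015 mid [ 0.3834 -0.0537  0.0135] size [0.03  0.031 0.005]
px [119. 233.] n 1659 ztop 0.0869 mid [0.4302 0.0143 0.0858] size [0.041 0.042 0.004]
t 8.4 pos [0.462  0.1745 0.2627] rot [-3.14  -0.     2.679] F [-0.64  0.11  0.28] go [ 0.0052  0.0125 -0.    ] w 0.0 q7 [-0.64  0.3   0.2   1.93 -0.07  0.92  0.7 ] 0.019
6 [[0.635 0.358 0.191]
 [0.635 0.359 0.191]
 [0.638 0.362 0.192]
 [0.64  0.363 0.194]
 [0.64  0.364 0.194]]
```

View pics/w3.png

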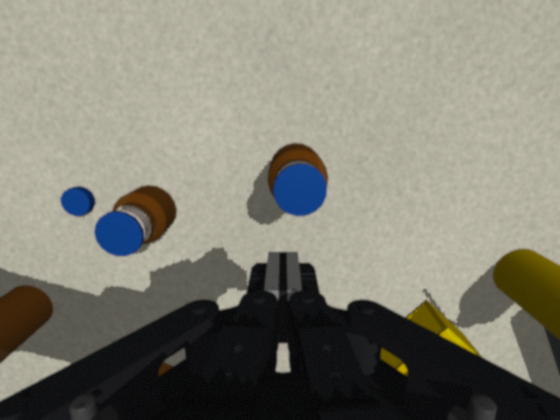

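The middle lid is at px (299,189) on a round body, and the bottle's spout is well off at about (0.64,0.36). Going down.

```bash
python3 -m crank '0 0.0057 0.0125 0.01 0 0 0;0 0 0 0.025 0 0 0;0 0 0 0.03 0 0 0;0 0 0 0.03 0 0 0;0 0 0 0.018 0 0 0;0 0 0 0.008 0 0 0;0 0 0 0 0 0 0;0 0 0 0 0 0 0'
python3 -c "
from h import *
togo(.4625,.1882)"
```

```text
clock: 9.12
position: [0.4629, 0.1894, 0.1426]
tool_rot: [-3.142, 0.0, 2.679]
force: [-0.1, 0.1, 0.4]
grip_width: -0.0001
finger_force: 0.0
t 9.12 pos [0.4629 0.1894 0.1426] rot [-3.142  0.     2.679] F [-0.1   0.15  0.37] go [-0.0002 -0.0012  0.    ] w -0.0001 q7 [-0.62  0.49  0.15  2.03 -0.12  0.63  0.72] 0.019
```

```bash
python3 -m crank '0 0 -0.001 0.006 0 0 0;0 0 0 0.004 0 0 0;0 0 0 0.002 0 0 0;0 0 0 0.002 0 0 0;0 0 0 0.002 0 0 0;0 0 0 0.002 0 0 0;0 0 0 0.002 0 0 0;0 0 0 0 0 0 0'
python3 -m crank '0 0 0 0.0015 0 0 0;0 0 0 0.0015 0 0 0;0 0 0 0.001 0 0 0;0 0 0 0.001 0 0 0;0 0 0 0 0 0 0;0 0 0 0 0 0 0;0 0 0 0 0 0 0;0 0 0 0 0 0 0'
```

```text
clock: 9.78
position: [0.4623, 0.1886, 0.1221]
tool_rot: [3.141, 0.0, 2.68]
force: [0.5, 0.0, 2.6]
grip_width: 0.0
finger_force: 1.2
clock: 10.45
position: [0.4623, 0.1885, 0.1173]
tool_rot: [3.141, 0.0, 2.68]
force: [1.5, 0.0, 2.6]
grip_width: -0.0004
finger_force: 1.1
```

```bash
python3 -m crank '0 0 0 0.001 0 0 0;0 0 0 0 0 0 0;0 0 0 0.001 0 0 0;0 0 0 0 0 0 0;0 0 0 0.0005 0 0 0;0 0 0 0 0 0 0;0 0 0 0 0 0 0;0 0 0 0 0 0 0'
```

```text
clock: 11.12
position: [0.4623, 0.1885, 0.115]
tool_rot: [3.141, 0.0, 2.68]
force: [-0.4, 0.1, 7.8]
grip_width: -0.0001
finger_force: 4.5
```

```bash
python3 -m crank '0 0 0 0.001 0 0 0;0 0 0 0 0 0 0;0 0 0 0 0 0 0;0 0 0 0 0 0 0;0 0 0 0 0 0 0;0 0 0 0 0 0 0;0 0 0 0 0 0 0;0 0 0 0 0 0 0'
python3 -m crank '0 0 0 -0.002 0 0 0;0 0 0 -0.005 0 0 0;0 0 0 -0.012 0 0 0;0 0 0 -0.025 0 0 0;0 0 0 -0.03 0 0 0;0 0 0 -0.03 0 0 0;0 0 0 -0.016 0 0 0;0 0 0 0 0 0 0'
python3 -c "
from h import *
togo(.4302,.013)
f,T=wrist();blobs(f,T)"
```

```text
clock: 11.78
position: [0.4623, 0.1885, 0.1141]
tool_rot: [3.141, 0.0, 2.68]
force: [-1.0, 0.1, 11.1]
grip_width: 0.0001
finger_force: 5.8
clock: 12.45
position: [0.4632, 0.1888, 0.237]
tool_rot: [3.138, 0.002, 2.68]
force: [0.8, -0.0, -0.0]
grip_width: -0.0
finger_force: 0.0
t 12.45 pos [0.4632 0.1888 0.237 ] rot [3.138e+00 2.000e-03 2.680e+00] F [ 0.83 -0.04 -0.01] go [-0.0489 -0.1721 -0.0005] w -0.0 q7 [-0.65  0.34  0.19  1.95 -0.08  0.85  0.69] 0.019
px [283. 199.] n 2399 ztop 0.0997 mid [0.4627 0.1889 0.0987] size [0.041 0.042 0.004]
px [ 50. 211.] n 852 ztop 0.015 mid [ 0.3835 -0.0536  0.0135] size [0.03  0.031 0.005]
px [ 90. 249.] n 1941 ztop 0.0868 mid [0.4301 0.0144 0.0856] size [0.041 0.042 0.004]
```

The middle lid is home at 0.099. On to the short jar.

```bash
python3 -m crank '0 -0.005 -0.018 0 0 0 0;0 -0.008 -0.028 0 0 0 0;0 -0.008 -0.028 0 0 0 0;0 -0.008 -0.028 0 0 0 0;0 -0.008 -0.028 0 0 0 0;0 -0.008 -0.028 0 0 0 0;0 -0.004 -0.014 0 0 0 0;0 0 0 0 0 0 0'
python3 -c "
from h import *
togo(.4302,.013)
f,T=wrist();blobs(f,T)"
```

```text
clock: 13.17
position: [0.4281, 0.0096, 0.233]
tool_rot: [-3.14, -0.001, 2.676]
force: [0.7, -0.2, -0.8]
grip_width: -0.0002
finger_force: 0.0
t 13.17 pos [0.4281 0.0096 0.233 ] rot [-3.140e+00 -1.000e-03  2.676e+00] F [ 0.67 -0.2  -0.78] go [-0.0004  0.004  -0.    ] w -0.0002 q7 [-0.38  0.24  0.26  2.12 -0.09  0.79  1.04] 0.019
px [516. 139.] n 2924 ztop 0.0995 mid [0.4625 0.1877 0.0983] size [0.042 0.043 0.004]
px [209. 169.] n 821 ztop 0.0149 mid [ 0.383  -0.0542  0.0139] size [0.03  0.03  0.004]
px [289. 197.] n 2243 ztop 0.0867 mid [0.4296 0.0133 0.0857] size [0.042 0.042 0.004]
px [ 75. 350.] n 863 ztop 0.1246 mid [ 0.4574 -0.1993  0.1231] size [0.019 0.04  0.005]
```

```bash
python3 -m crank '0 0 0.004 0.01 0 0 0;0 0 0 0.025 0 0 0;0 0 0 0.03 0 0 0;0 0 0 0.025 0 0 0;0 0 0 0.018 0 0 0;0 0 0 0.007 0 0 0;0 0 0 0 0 0 0;0 0 0 0 0 0 0'
python3 -c "
from h import *
togo(.4298,.0132)"
```

```text
clock: 13.88
position: [0.4312, 0.0166, 0.1189]
tool_rot: [-3.141, -0.001, 2.68]
force: [-0.0, -0.4, 1.7]
grip_width: -0.0005
finger_force: 0.0
t 13.88 pos [0.4312 0.0166 0.1189] rot [-3.141e+00 -1.000e-03  2.680e+00] F [-0.01 -0.44  1.7 ] go [-0.0002 -0.0036  0.    ] w -0.0005 q7 [-0.33  0.46  0.19  2.21 -0.18  0.49  1.11] 0.019
```

```bash
python3 -m crank '0 0 -0.0035 0.006 0 0 0;0 0 0 0.004 0 0 0;0 0 0 0.002 0 0 0;0 0 0 0.002 0 0 0;0 0 0 0.002 0 0 0;0 0 0 0.002 0 0 0;0 0 0 0.002 0 0 0;0 0 0 0.002 0 0 0'
python3 -m crank '0 0 0 0.0015 0 0 0;0 0 0 0.0015 0 0 0;0 0 0 0.001 0 0 0;0 0 0 0 0 0 0;0 0 0 0 0 0 0;0 0 0 0 0 0 0;0 0 0 0 0 0 0;0 0 0 0 0 0 0'
```

```text
clock: 14.55
position: [0.4298, 0.0131, 0.0967]
tool_rot: [3.141, 0.0, 2.68]
force: [0.2, 0.1, 2.9]
grip_width: 0.0002
finger_force: 1.6
clock: 15.22
position: [0.4297, 0.0131, 0.0928]
tool_rot: [3.142, 0.0, 2.68]
force: [1.2, -0.6, 2.4]
grip_width: -0.0002
finger_force: 0.9
```

```bash
python3 -m crank '0 0 0 0.001 0 0 0;0 0 0 0 0 0 0;0 0 0 0.001 0 0 0;0 0 0 0 0 0 0;0 0 0 0.001 0 0 0;0 0 0 0 0 0 0;0 0 0 0 0 0 0;0 0 0 0 0 0 0'
```

```text
clock: 15.88
position: [0.4298, 0.0131, 0.0899]
tool_rot: [3.141, 0.0, 2.68]
force: [-0.1, -0.0, 8.9]
grip_width: 0.0001
finger_force: 4.6
```

```bash
python3 -m crank '0 0 0 0.0007 0 0 0;0 0 0 0 0 0 0;0 0 0 0 0 0 0;0 0 0 0 0 0 0;0 0 0 0 0 0 0;0 0 0 0 0 0 0;0 0 0 0 0 0 0;0 0 0 0 0 0 0'
python3 -m crank '0 0 0 -0.002 0 0 0;0 0 0 -0.005 0 0 0;0 0 0 -0.012 0 0 0;0 0 0 -0.025 0 0 0;0 0 0 -0.03 0 0 0;0 0 0 -0.03 0 0 0;0 0 0 -0.03 0 0 0;0 0 0 -0.02 0 0 0'
python3 -m crank '0 0 0 -0.02 0 0 0;0 0 0 0 0 0 0;0 0 0 0 0 0 0;0 0 0 0 0 0 0;0 0 0 0 0 0 0;0 0 0 0 0 0 0;0 0 0 0 0 0 0;0 0 0 0 0 0 0'
python3 -c "
from h import *
f,T=wrist();blobs(f,T);print();f=grab_frame('scene');blobs(f)
f=grab_frame('side');save(f,'side1.png')"
```

```text
clock: 16.55
position: [0.4298, 0.0131, 0.0893]
tool_rot: [3.141, 0.0, 2.68]
force: [0.1, 0.1, 10.6]
grip_width: 0.0001
finger_force: 5.5
clock: 17.22
position: [0.4296, 0.0129, 0.2456]
tool_rot: [3.141, 0.001, 2.679]
force: [0.1, 1.2, 0.5]
grip_width: -0.0
finger_force: 0.0
clock: 17.88
position: [0.4295, 0.013, 0.2627]
tool_rot: [-3.141, -0.001, 2.68]
force: [0.8, -0.2, 0.3]
grip_width: 0.0
finger_force: 0.0
px [488. 137.] n 2330 ztop 0.0997 mid [0.4625 0.1877 0.0984] size [0.041 0.042 0.004]
px [211. 164.] n 701 ztop 0.015 mid [ 0.383  -0.0543  0.0137] size [0.03  0.031 0.004]
px [284. 186.] n 1748 ztop 0.0748 mid [0.4297 0.0133 0.0738] size [0.042 0.042 0.003]
px [ 94. 334.] n 1361 ztop 0.1249 mid [ 0.4642 -0.1995  0.1234] size [0.032 0.042 0.004]

px [ 36. 311.] n 17970 ztop 0.2207 mid [1.2084 0.1099 0.2208] size [0.001 0.362 0.008]
px [286. 166.] n 103 ztop 0.1263 mid [ 0.4727 -0.1964  0.125 ] size [0.04  0.043 0.005]
px [251. 202.] n 143 ztop 0.112 mid [ 0.6403 -0.1126  0.1107] size [0.041 0.042 0.005]
px [340. 211.] n 135 ztop 0.0761 mid [0.4323 0.0161 0.0748] size [0.042 0.038 0.005]
px [375. 244.] n 190 ztop 0.1007 mid [0.4656 0.1908 0.0998] size [0.042 0.04  0.005]
px [165. 250.] n 61 ztop 0.1053 mid [ 0.8999 -0.0687  0.1039] size [0.016 0.02  0.004]
px [191. 261.] n 69 ztop 0.1053 mid [0.863  0.0017 0.1046] size [0.018 0.019 0.005]
px [182. 276.] n 61 ztop 0.1051 mid [0.8997 0.0363 0.104 ] size [0.018 0.019 0.005]
px [251. 276.] n 65 ztop 0.1055 mid [0.7698 0.1209 0.1041] size [0.018 0.018 0.004]
px [263. 283.] n 69 ztop 0.1054 mid [0.7574 0.1539 0.1046] size [0.018 0.018 0.005]
px [252. 293.] n 74 ztop 0.1053 mid [0.7914 0.1657 0.104 ] size [0.018 0.02  0.005]
px [288. 297.] n 81 ztop 0.1053 mid [0.7331 0.2188 0.1042] size [0.019 0.021 0.004]
px [291. 316.] n 94 ztop 0.1056 mid [0.7545 0.2645 0.104 ] size [0.017 0.019 0.005]
```

View pics/side1.png

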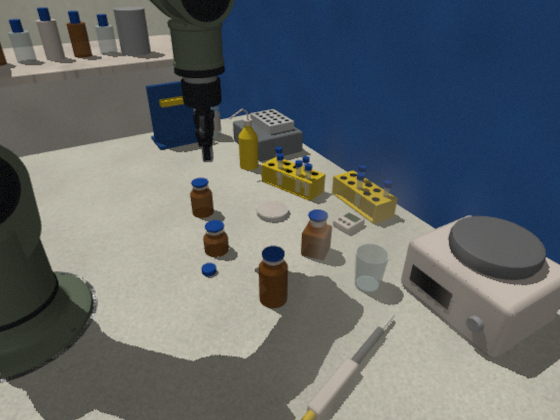

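The side view shows all four jars upright where they began: tall (273,275), short (215,240), middle (201,198), square (317,237). The three round lids measure home at 0.124, 0.099 and 0.074, the square lid is still proud, and the arm is clear.

```bash
python3 -c "
from workcell import bot
print(bot.job_done())"
```

```text
the job is handed in; nothing more can be done
None
```

The three round jars' lids were pressed home in order (tall, middle, short) with about 11 N at most, the square jar was left untouched with its lid still up, and the job is handed in; no verdict was returned.

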